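Turn the drip carousel and hang the dipping basket

ROBOT

A 6-joint arm with a two-finger parallel gripper is mounted at the origin on a cart in front of the work surface, level with it; the furniture and walls round the work are solid. World frame = base frame: x ahead of the robot, y to its left, z up, the work surface at z = 0. Lengths are in m, angles in rad, forces in N, time in s.
With the tool pointing down it reaches from about 0.3 to 0.775 m from the base axis. Payload 14.6 kg.
Tool frame: the origin (TCP) lies on the centre line of the jaws, within the pads' length; the fingertips stand 17 mm ahead of it and the grasp point (between the pads) lies 2 mm behind it; z points along the fingers, y is the line along which they close (so a half turn about z gives the same grasp; the last joint's range is limited). The gripper opens to 85 mm and grips with 20 to 120 N. Pads are 22 mm wide; open, the fingers measure 114 mm over their backs; the gripper's body (76 mm by 85 mm) begins 54 mm behind the grasp point. The pads swing forward as they close: fully open they stand 13 mm farther back than shut.
Start: joints at [1.194, 0.3, 1.521, -0, 1.321, -0.067], TCP at [0.168, 0.524, 0.248] pointing down, gripper open.
Joint ranges: [-3.03, 3.03], [-0.79, 2.21], [0.23, 2.52], [-1.04, 4.18], [0, 3.07], [-2.55, 2.55]. Speed limits (rad/s): [2.22, 2.22, 2.57, 3.14, 3.14, 3.14].

INTERFACE

Orientations are given as a 3x3 rotation matrix whose columns are the frame's x, y, z axes.
In Python, from cell import sense, camera, camera_info, close_job gives the robot as it stands.
- The arm moves only by the tool arm_command, never from a script. Its argument "rows" is a list of rows, each an object with "fingers": the opening, from -1 (shut) to 1 (fully open); "offset": the shift along the tool's x, y, z in cm, a list of three; "roll": the turn about the tool's z in units of 5 degrees (1.0 is 5 degrees). In form: [{"fingers": fingers, "offset": [dx, dy, dz], "roll": roll}, ...]. A call has 1 to 5 rows; each row shifts and turns the commanded pose from where the row before left it, along the tool's axes as they then stand; what a row does not reach is not made up. A row lasts 1/10 s, in which the tool goes at most 50 mm and 8.59 degrees, less where a joint would pass 70% of its speed; a pose out of reach is approached as far as the arm can. A call with a gripper value outside its range is refused whole. The fingers move at their own pace and stop on an object; "newtons" is the grip in N (left out, the last holds). Time passes only in rows, so rows that do not move let the fingers close. It gives the time, the measured TCP pose, the force, the opening and the grip force at its end, in the units of the state.
- sense(): the state, without advancing time (a new reading comes with each control period).
- camera(name): name is "scene" or "top" or "wrist"; returns the picture (384x512x3 uint8, red, green, blue); there is no depth.
- camera_info(name): a dict with "K" (3x3 intrinsics, pixels), "world_from_camera" (4x4, takes a point from camera to world coordinates). Camera axes: x right, y down, z forward; pixel columns grow to the right and rows downward; lengths in m; the calibration is good to about 2 mm. A picture is of the moment at which its call begins: read the wrist's pose just before it. camera_info takes no time and is no camera call; for the wrist camera it gives the pose at the moment of the call.
- close_job(): hands the job in; it is judged then, once.
The state is a dict: "time_s": time; "q": joint angles; "qd": joint speeds; "joint_efforts": joint torques, N m; "ee_pos": TCP position; "eef_rot": TCP orientation; "ft_force": force on the tool from outside, world axes, zero at the start; "wrist_torque": the same for the moment, N m; "width": opening from 0.0 (shut) to 1.0 (fully open); "finger_force": force on a finger pad.
Only numpy, scipy, OpenCV 4.12 (cv2) and the standard library are available. Lean on these libraries where they do the work, as an engineer would, in place of code of your own. Each camera call takes 0.05 s, during which the arm holds its last target. There are 200 camera calls.

TASK

Turn the drip carousel by its crank knob until the free hook points out over the drip dish, and leave it standing there. Then pick up the dipping basket, slide its bail onto that hook, past the spring leaf, and push it home until it presses firmly against the rubber buffer (about 10 N; never more than 16 N on the rack), so that the leaf springs up behind it; let go with the basket hanging there. Leave the bottle, the spool and the dapping cube where they are.

Things in the scene. Friction and masses are not known exactly. Their poses are not given: they have to be found in the camera images.
- drip_rack: fixed drip rack: grey round foot (132 mm across), upright 20 mm post; origin at the centre of its underside, on the turning axis. Its -x axis is its front (within 0.35 rad of pointing back along world -x): there, 84 mm from the axis, stands the open drip dish, 88 mm across, 16 mm high
- carousel: turning head on the post; turns about the vertical either way, stays where left (friction 0.2 Nm). Origin on the axis, level with the hook bars' tops (150 mm above the bench). Plate on top: 112 mm across, 5 mm thick, hub cap to 13 mm. Four hooks 90 deg apart; three carry captive baskets like the loose one, reaching 46 mm above the origin. The free hook points along the carousel's -x axis
- free_hook (a point): on top of the free hook's fixed arm, 60 mm from the axis. The bar on it is level, 8x8 mm. Its head (buffer, leaf, bar end) is clamped up to 12 mm nearer or farther each time, to be felt; nominally from the axis: rubber buffer's outer face 79 mm (18 mm wide, top 10 mm above the bar; gives 1 mm per 4 N, 5 mm in all), leaf tip 89 mm, leaf hinge 118 mm, bar end 132 mm
- knob_mid (a point): middle of the black crank knob: upright, freely spinning, 14 mm in diameter, 31 mm tall, on the carousel's plate 45 mm from the axis, 135 deg counterclockwise (seen from above) from the free hook; this point is 21.5 mm above the carousel's origin, 16 mm above the knob's foot
- basket: loose dipping basket standing on the bench: metal cup 48 mm across, 45 mm high, rigid wire bail over it, flat black grip tab on top, 146 mm high in all, about 140 g. Origin at the centre of its underside, z up; the bail lies in its y-z plane: the hook bar goes through it along its x axis, either way round
- bail (a point): centre of the wire at the crown of the basket's bail: 6 mm round wire, level for 10 mm along the basket's y, then sloping down to legs 40 mm apart; 103 mm above the basket's underside; 3 mm above the bar's top when hanging
- tab (a point): grip point in the flat tab above the bail: the tab is 8 mm thick along the basket's x, 24 mm wide along its y, and spans 112 to 146 mm above the underside; this point is 133 mm above the underside
- keeper (a joint): spring leaf on the free hook: 0 = up, 0.26 rad = pressed flat. 6 mm wide, 30 mm long, hinged at its outer end, rising inward at 15 deg to 8 mm above the bar's top. A bail slid inward close over the bar presses it flat (about 5 N at most); it springs up behind the bail about 3 mm before the bail meets the buffer, and then holds the bail
- flux_bottle: white squeeze bottle, 48 mm across, 120 mm high, origin at its foot; leave alone
- solder_spool: spool lying flat, 46 mm across, 24 mm high, origin at its foot; leave alone
- dapping_cube: cube with round hollows, 42 mm, origin at its foot; leave alone
Not all that is in view belongs to the job. There is more than one size of the basket; the job needs the smallest.

How it is judged:
On the way, in this order (a step that is already met when the one before it is completed fails the run):
1. the carousel is turned so that the free hook points over the drip dish (within about 10 degrees) and stands still there (x of free_hook in the frame of drip_rack below -0.05 m and y of free_hook in the frame of drip_rack between -0.01 and 0.01 m and velocity of joint carousel between -0.1 and 0.1 rad/s), for 0.3 s.
2. the bail is past the spring leaf, the leaf is up behind it, and the basket is pressed against the buffer with at least 6 N (x of bail in the frame of carousel between -0.099 and -0.063 m and y of bail in the frame of carousel between -0.012 and 0.012 m and z of bail in the frame of carousel between -0.003 and 0.01 m and value of joint keeper below 0.12 rad and contact force between basket and drip_rack above 6 N), for 0.2 s.
At the end, for the whole second after the job is handed in: free hook over the dish (arm point within 10 mm of the front line); basket hanging on it between buffer and raised leaf (leaf < 0.12 rad, bail 63 to 99 mm from the axis, 12 mm sideways, -3 to 10 mm above the bar top), tilt < 0.2 rad, at rest, released (x of free_hook in the frame of drip_rack below -0.05 m and y of free_hook in the frame of drip_rack between -0.01 and 0.01 m and x of bail in the frame of carousel between -0.099 and -0.063 m and y of bail in the frame of carousel between -0.012 and 0.012 m and z of bail in the frame of carousel between -0.003 and 0.01 m and value of joint keeper below 0.12 rad and angle between basket's own z axis and vertical below 0.2 rad and linear speed of basket below 0.05 m/s); the robot touches nothing.
It fails at once if the basket is pressed on the rack with more than 16 N (contact force between basket and drip_rack above 16 N).
It fails at once if the flux bottle is moved by more than 30 mm (distance of flux_bottle from where it was at the start of the episode above 0.03 m).
It fails at once if the solder spool is moved by more than 30 mm (distance of solder_spool from where it was at the start of the episode above 0.03 m).
It fails at once if the dapping cube is moved by more than 30 mm (distance of dapping_cube from where it was at the start of the episode above 0.03 m).
It also fails if it takes over 61 s, if anything falls off the work surface, if the arm or the gripper's body presses on something with over 40 N, if the wrist force passes 120 N, or if a joint passes its speed limit or range.

## Working session

There is one attempt and no reset: what is moved stays moved. The work goes in short steps, Python scripts to look and compute and a tool call to move; the robot and the scene stay as the last step left them, time stands still between calls to the robot, and variables do not carry over. Pictures are saved under pics/ and viewed, at most 10 in all, crops included, and the job is handed in when it is done.

Besides the shell and the picture viewer there is one more tool, called after "Request:" as name(argument=value, ...) on one line, values as JSON. arm_command: Moves the arm, as the interface text tells. Its arguments: {"type":"object","properties":{"rows":{"type":"array","items":{"type":"object","properties":{"fingers":{"type":"number"},"offset":{"type":"array","items":{"type":"number"}},"roll":{"type":"number"}}}},"newtons":{"type":"number"}},"required":["rows"]}

```bash
mkdir -p pics; cat > h.py <<'E'
import numpy as np,cv2
from cell import sense,camera,camera_info,close_job
def snap(n,f):
    i=camera_info(n); im=camera(n); cv2.imwrite(f'pics/{f}.png',im[:,:,::-1]); np.savez(f'pics/{f}.npz',im=im,K=i['K'],T=i['world_from_camera']); return im,i
def ray(i,u,v):
    K=np.array(i['K']);T=np.array(i['world_from_camera'] if 'world_from_camera' in i else i['T'])
    d=T[:3,:3]@np.linalg.solve(K,[u,v,1.]); return T[:3,3],d
def onz(i,u,v,z):
    o,d=ray(i,u,v); return o+d*(z-o[2])/d[2]
def proj(i,p):
    K=np.array(i['K']);T=np.array(i['world_from_camera'] if 'world_from_camera' in i else i['T'])
    c=T[:3,:3].T@(np.array(p)-T[:3,3]); w=K@c; return w[:2]/w[2]
def load(f): return dict(np.load(f'pics/{f}.npz'))
E
python3 - <<'E'
from h import *
a,i=snap('top','top0'); b,j=snap('scene','sc0')
print(i,j); s=sense(); print(s)
E
```

```text
{'K': array([[471.66290579,   0.        , 256.82783184],
       [  0.        , 471.66290579, 195.35468314],
       [  0.        ,   0.        ,   1.        ]]), 'world_from_camera': array([[-0.34459751, -0.85517205,  0.38721225, -0.10504381],
       [-0.93873156,  0.31653325, -0.13634426,  0.21134455],
       [-0.00596776, -0.41047225, -0.91185356,  1.57679867],
       [ 0.        ,  0.        ,  0.        ,  1.        ]])} {'K': array([[436.21396477,   0.        , 257.8326373 ],
       [  0.        , 436.21396477, 195.07345081],
       [  0.        ,   0.        ,   1.        ]]), 'world_from_camera': array([[ 0.87915972, -0.36493794,  0.30642861,  0.13009104],
       [-0.47646027, -0.68396971,  0.55242289, -0.67483923],
       [ 0.00798782, -0.63166901, -0.77519704,  1.05000348],
       [ 0.        ,  0.        ,  0.        ,  1.        ]])}
{'time_s': 0.1, 'q': array([ 1.19439195e+00,  3.00430785e-01,  1.52151793e+00, -5.83329043e-06,
        1.32070453e+00, -6.65953251e-02]), 'qd': array([-0.00097746,  0.00128036, -0.00104328,  0.00132435, -0.0005118 ,
       -0.00097584]), 'joint_efforts': array([ 2.93240097e-03, -5.44380534e+01, -3.62369514e+01,  1.40400519e-05,
        3.00352011e-03, -4.04513526e-05]), 'ee_pos': array([0.1676131 , 0.52363609, 0.24777013]), 'eef_rot': array([[-9.52392230e-01,  3.04875207e-01, -3.84596992e-04],
       [ 3.04875442e-01,  9.52391720e-01, -9.88424551e-04],
       [ 6.49408509e-05, -1.05862204e-03, -9.99999438e-01]]), 'ft_force': array([ 0.28907136,  0.35463968, -0.50908172]), 'wrist_torque': array([-0.00703403, -0.04429447,  0.00682072]), 'finger_force': 0.0, 'width': 1.002108677464558}
```

```bash
python3 - <<'E'
import cv2
for n in('top0','sc0'):
    cv2.imwrite(f'pics/{n}b.png',cv2.resize(cv2.imread(f'pics/{n}.png'),(800,600),interpolation=cv2.INTER_CUBIC))
E
```

```text
(no output)
```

View pics/top0b.png

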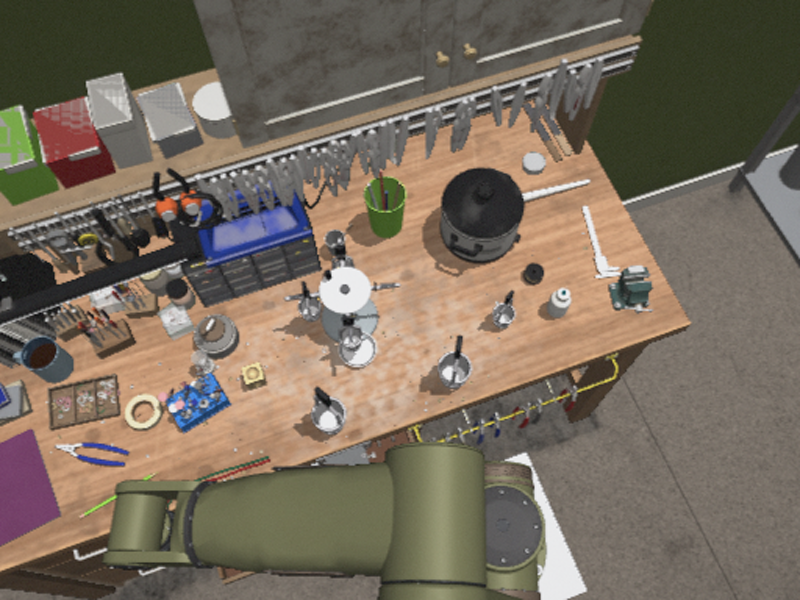

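View pics/sc0b.png

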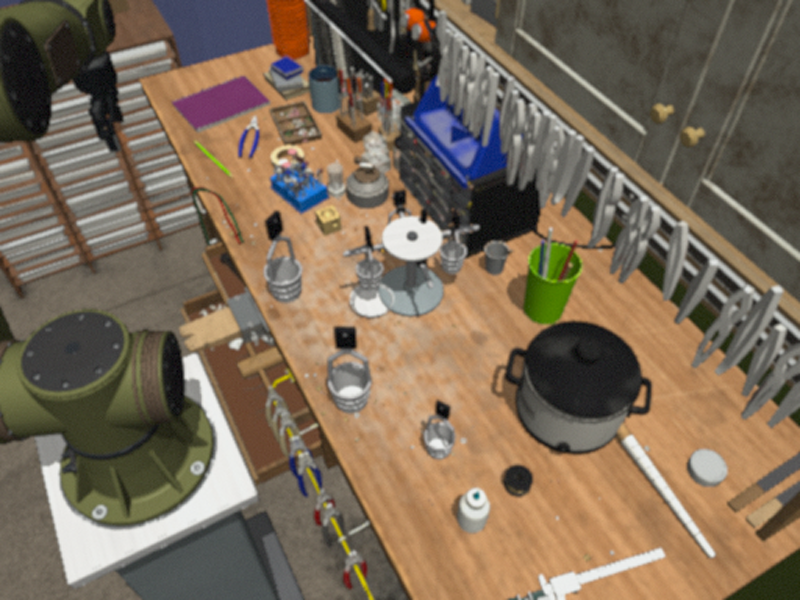

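Loose baskets in the 800x600 top view are at (329,410), (453,365) and (505,312). The one at (505,312), about (440,435) in the scene view, looks smallest and comparable to the captive ones. The cup at (495,257) in the scene view has no bail. The free hook appears to point right in the top view (398,287), and the dish is at (357,350). Next I'll confirm this in one crop.

```bash
python3 - <<'E'
from h import *
a=cv2.imread('pics/top0.png');b=cv2.imread('pics/sc0.png')
f=lambda im,x,y,w,h:cv2.resize(im[y:y+h,x:x+w],(400,300),interpolation=cv2.INTER_CUBIC)
o=np.vstack([np.hstack([f(a,175,142,100,75+20) if 0 else f(a,175,145,96,96*3//4+0),f(a,280,175,96,72)]),np.hstack([f(b,205,115,112,84),f(b,245,235,96,72)])])
cv2.imwrite('pics/crop1.png',o)
i=load('top0');j=load('sc0')
s=.64
for n,p in dict(small=(503,320),mid=(453,375),big=(329,418)).items(): print(n,onz(i,p[0]*s,p[1]*s,0.02))
print('hub',onz(i,345*s,289*s,.163),'hubsc',onz(j,412*s,237*s,.163),'dish',onz(i,357*s,350*s,.016),onz(j,371*s,300*s,.01))
E
```

```text
small [ 0.44020181 -0.22744078  0.02      ]
mid [ 0.3566778  -0.07058501  0.02      ]
big [0.35872147 0.21801068 0.02      ]
hub [0.57240771 0.099138   0.163     ] hubsc [0.57158789 0.08989897 0.163     ] dish [0.48830185 0.11017053 0.016     ] [0.49140557 0.10674967 0.01      ]
```

View pics/crop1.png

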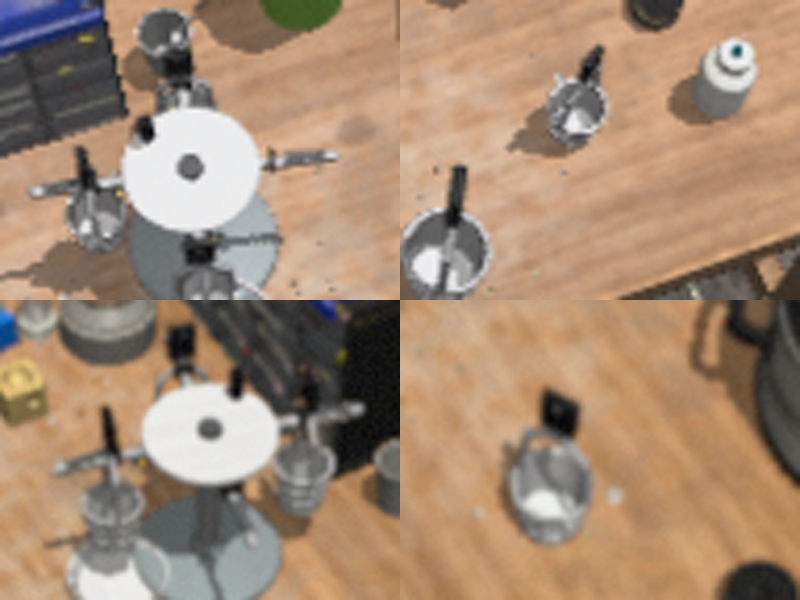

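```bash
python3 - <<'E'
from h import *
i=load('top0');j=load('sc0')
def tri(p,q):
    o1,d1=ray(i,*p);o2,d2=ray(j,*q);s=np.linalg.lstsq(np.c_[d1,-d2],o2-o1,rcond=None)[0]
    a,b=o1+s[0]*d1,o2+s[1]*d2; return (a+b)/2,np.linalg.norm(a-b)
A=lambda x,y:(175+x/4.1667,145+y/4.1667); A2=lambda x,y:(280+x/4.1667,175+y/4.1667)
B=lambda x,y:(205+x/3.571,115+(y-300)/3.571); B2=lambda x,y:(245+x/4.1667,235+(y-300)/4.1667)
print('hub',tri(A(190,160+6),B(209,428)))
print('knob',tri(A(145,130),B(236,382)), onz(i,*A(145,130),.1715))
print('bar end',onz(i,*A(335,156),.15), onz(j,*B(248,540),.15))
print('tab',tri(A2(592,65) if 0 else A2(193,65),B2(160,412)))
print('cup rim',onz(i,*A2(178,103),.045),onz(j,*B2(150,475),.045))
print('base',onz(i,*A(205,232),.005))
hub=tri(A(190,166),B(209,428))[0]
# plate fit: white mask
for n,c in(('top0',A(190,167)),('sc0',B(209,430))):
    d=load(n);im=d['im'];m=(im.min(2)>165).astype(np.uint8)
    k,l,st,ce=cv2.connectedComponentsWithStats(m); lab=np.bincount(l[int(c[1])-14:int(c[1])+14,int(c[0])-14:int(c[0])+14].ravel(),minlength=k);lab[0]=0
    L=lab.argmax(); cn=cv2.findContours((l==L).astype(np.uint8),0,1)[0][0]
    e=cv2.fitEllipse(cv2.convexHull(cn)); print(n,st[L],e,onz(d,*e[0],.155+.0))
for dn,d in(('top',i),('sc',j)): print(dn,[proj(d,hub*[1,1,0]+[0,-r,.15]) for r in(.06,.13)])
E
```

```text
hub (array([0.57634531, 0.09907589, 0.15604666]), np.float64(8.871998238157064e-05))
knob (array([0.61414054, 0.12376958, 0.16863099]), np.float64(0.0016462142237044432)) [0.61175379 0.1240016  0.1715    ]
bar end [ 0.5471611 -0.0138905  0.15     ] [ 0.54742336 -0.01501043  0.15      ]
tab (array([ 0.44714218, -0.23157993,  0.12881074]), np.float64(0.004257396071308897))
cup rim [ 0.4484465  -0.23083078  0.045     ] [ 0.45021858 -0.22638185  0.045     ]
base [0.58367029 0.09495842 0.005     ]
top0 [199 167  42  35 826] ((219.74298095703125, 184.9616241455078), (31.57048797607422, 47.22995376586914), 119.60199737548828) [0.57746231 0.10181812 0.155     ]
sc0 [244 137  40  29 793] ((263.2968444824219, 151.54965209960938), (28.22853660583496, 38.71534729003906), 92.9513931274414) [0.57484996 0.09777609 0.155     ]
top [array([237.65197934, 180.04028502]), array([257.16286662, 173.59145135])]
sc [array([273.80273801, 165.73459418]), array([286.54601133, 182.32970189])]
```

Hub is near (0.576, 0.099). The free hook points at about -104° and the knob sits at +32°. The dish is at about 173°, so the turn is roughly 83° clockwise. The small basket is confirmed near (0.448, -0.230): its cup matches the captive ones. Moving now.

Request:
arm_command(rows=[{"fingers":-0.2,"offset":[-4.3,-1.9,-1],"roll":0},{"fingers":-0.2,"offset":[-4.3,-1.9,-1],"roll":0},{"fingers":-0.2,"offset":[-4.3,-1.9,-1],"roll":0},{"fingers":-0.2,"offset":[-4.3,-1.9,-1],"roll":0},{"fingers":-0.2,"offset":[-4.3,-1.9,-1],"roll":0}])

```text
time_s: 0.6
ee_pos: [0.3445, 0.3662, 0.2985]
eef_rot: [[-0.952, 0.305, -0.0], [0.305, 0.952, -0.0], [0.0, -0.0, -1.0]]
ft_force: [0.2, 1.2, 0.5]
width: 0.397
finger_force: 0.0
```

Request:
arm_command(rows=[{"fingers":-0.2,"offset":[-4.3,-1.9,-1],"roll":0},{"fingers":-0.2,"offset":[-4.3,-1.9,-1],"roll":0},{"fingers":-0.2,"offset":[-4.3,-1.9,-1],"roll":0},{"fingers":-0.2,"offset":[-4.3,-1.9,-1],"roll":0},{"fingers":-0.2,"offset":[-4.3,-1.9,-1],"roll":0}])

```text
time_s: 1.1
ee_pos: [0.5204, 0.2101, 0.3485]
eef_rot: [[-0.952, 0.305, -0.0], [0.305, 0.952, -0.0], [0.0, -0.0, -1.0]]
ft_force: [0.6, 0.9, -0.3]
width: 0.398
finger_force: 0.0
```

```bash
python3 - <<'E'
from h import *
s=sense();print(s['time_s'],s['ee_pos'],s['eef_rot'].round(3),s['width'])
im,i=snap('wrist','w1');print(i['world_from_camera'].round(3),i['K'][0,0])
cv2.imwrite('pics/w1b.png',cv2.resize(im[:,:,::-1],(800,600)))
print(proj(i,[.576,.099,.163]),proj(i,[.614,.124,.187]))
E
```

```text
1.1 [0.52041257 0.21012272 0.34850555] [[-0.952  0.305 -0.   ]
 [ 0.305  0.952 -0.   ]
 [ 0.    -0.    -1.   ]] 0.3978569131615493
[[ 0.305  0.92   0.246  0.458]
 [ 0.952 -0.294 -0.08   0.23 ]
 [-0.001  0.259 -0.966  0.474]
 [ 0.     0.     0.     1.   ]] 332.9263400988777
[173.32921625 255.3439263 ] [205.43082098 293.26701367]
```

View pics/w1b.png

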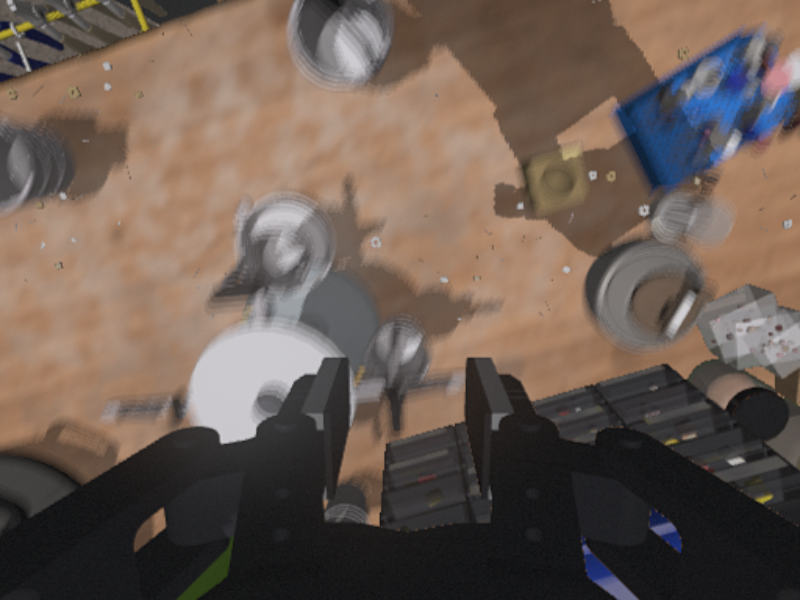

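The wrist view is motion-blurred. It shows the plate at (270,390), the dish at (285,245), the free hook at (140,410) and a captive basket at (397,350). I'll take a sharper one a little nearer, with a better line of sight.

Request:
arm_command(rows=[{"fingers":-0.2,"offset":[2,-4,0],"roll":0},{"fingers":-0.2,"offset":[2,-4,0],"roll":0},{"fingers":-0.2,"offset":[0,-3,0],"roll":0},{"fingers":-0.2,"offset":[0,0,0],"roll":0},{"fingers":-0.2,"offset":[0,0,0],"roll":0}])

```text
time_s: 1.65
ee_pos: [0.4477, 0.1191, 0.3484]
eef_rot: [[-0.952, 0.306, 0.0], [0.306, 0.952, 0.0], [-0.0, 0.0, -1.0]]
ft_force: [-0.0, -0.0, -0.1]
width: 0.401
finger_force: 0.0
```

```bash
python3 - <<'E'
from h import *
s=sense();print(s['time_s'],s['ee_pos'])
im,i=snap('wrist','w2')
cv2.imwrite('pics/w2b.png',cv2.resize(im[:,:,::-1],(800,600),interpolation=cv2.INTER_CUBIC))
E
```

```text
1.65 [0.44768075 0.11906399 0.34842839]
```

View pics/w2b.png

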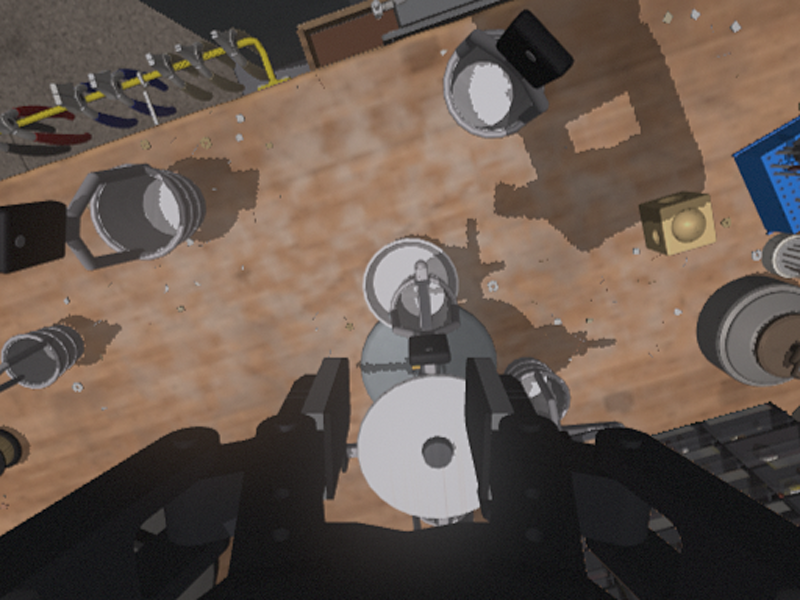

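Sharp view: dish centre at (411,285), foot around (429,368), hub cap at (438,452), small basket at the left edge near (40,355).

```bash
python3 - <<'E'
from h import *
i=load('w2');s=.64
h=onz(i,438*s,452*s,.163)
d=[onz(i,u*s,v*s,.016) for u,v in((363,283),(458,283),(411,237))]
print('hub',h); print(d)
c=np.array([(d[0]+d[1])/2]); print('dish',c, (d[0]+d[1])/2-h, np.linalg.norm(d[0]-d[1]))
u=(c[0]-h)[:2];print(np.degrees(np.arctan2(u[1],u[0])),np.hypot(*u))
f=[onz(i,x*s,y*s,.008) for x,y in((360,368),(498,368))];print('foot',f,(f[0]+f[1])/2)
E
```

```text
hub [0.57393942 0.10056818 0.163     ]
[array([0.47771401, 0.06777069, 0.016     ]), array([0.50400161, 0.14959698, 0.016     ]), array([0.45118078, 0.12181987, 0.016     ])]
dish [[0.49085781 0.10868383 0.016     ]] [-0.08308162  0.00811565 -0.147     ] 0.08594521450261522
174.42088264574295 0.08347705544237699
foot [array([0.55794743, 0.03629375, 0.008     ]), array([0.59855703, 0.16274284, 0.008     ])] [0.57825223 0.0995183  0.008     ]
```

Request:
arm_command(rows=[{"fingers":-0.2,"offset":[-3.9,1.37,1],"roll":0},{"fingers":-0.2,"offset":[-3.9,1.37,1],"roll":0},{"fingers":-0.2,"offset":[-3.9,1.37,1],"roll":0},{"fingers":-0.2,"offset":[-3.9,1.37,1],"roll":0},{"fingers":-0.2,"offset":[0,0,3],"roll":0}])

```text
time_s: 2.2
ee_pos: [0.6172, 0.1248, 0.2773]
eef_rot: [[-0.952, 0.305, 0.002], [0.305, 0.952, 0.0], [-0.002, 0.001, -1.0]]
ft_force: [0.2, -1.1, -0.7]
width: 0.399
finger_force: 0.0
```

Request:
arm_command(rows=[{"fingers":-0.2,"offset":[0,0,3],"roll":0},{"fingers":-0.2,"offset":[0,0,3],"roll":0},{"fingers":-0.2,"offset":[0,0,2.5],"roll":0},{"fingers":-0.2,"offset":[0,0,1.3],"roll":0},{"fingers":-0.2,"offset":[0,0,0],"roll":0}])

```text
time_s: 2.7
ee_pos: [0.6125, 0.1245, 0.1782]
eef_rot: [[-0.953, 0.304, -0.003], [0.304, 0.953, -0.0], [0.003, -0.001, -1.0]]
ft_force: [0.0, 1.1, 0.7]
width: 0.397
finger_force: 0.0
```

Request:
arm_command(rows=[{"fingers":-1,"offset":[0,0,0],"roll":0},{"fingers":-1,"offset":[0,0,0],"roll":0},{"fingers":-1,"offset":[0,0,0],"roll":0},{"fingers":-1,"offset":[0,0,0],"roll":0},{"fingers":-1,"offset":[0,0,0],"roll":0}], newtons=25)

```text
time_s: 3.2
ee_pos: [0.6133, 0.1239, 0.1817]
eef_rot: [[-0.952, 0.305, 0.002], [0.305, 0.952, 0.0], [-0.002, 0.001, -1.0]]
ft_force: [-2.3, -1.9, 6.4]
width: 0.146
finger_force: 26.1
```

```bash
python3 - <<'E'
from h import *
a=np.radians(np.linspace(32,-50.6,16));p=.045*np.c_[np.cos(a),np.sin(a)];d=np.diff(p,axis=0)*100
print((d@np.array([[-.952,.305],[.305,.952]])).round(2).tolist())
E
```

```text
[[-0.32, -0.29], [-0.29, -0.32], [-0.25, -0.35], [-0.22, -0.37], [-0.18, -0.39], [-0.14, -0.41], [-0.1, -0.42], [-0.06, -0.43], [-0.02, -0.43], [0.02, -0.43], [0.06, -0.43], [0.1, -0.42], [0.14, -0.41], [0.18, -0.39], [0.22, -0.37]]
```

Request:
arm_command(rows=[{"fingers":-1,"offset":[-0.32,-0.29,0],"roll":0},{"fingers":-1,"offset":[-0.29,-0.32,0],"roll":0},{"fingers":-1,"offset":[-0.25,-0.35,0],"roll":0},{"fingers":-1,"offset":[-0.22,-0.37,0],"roll":0},{"fingers":-1,"offset":[-0.18,-0.39,0],"roll":0}])

```text
time_s: 3.7
ee_pos: [0.6202, 0.1043, 0.1817]
eef_rot: [[-0.953, 0.304, 0.003], [0.304, 0.953, 0.002], [-0.002, 0.002, -1.0]]
ft_force: [-1.2, 5.5, 6.0]
width: 0.15
finger_force: 26.0
```

Request:
arm_command(rows=[{"fingers":-1,"offset":[-0.14,-0.41,0],"roll":0},{"fingers":-1,"offset":[-0.1,-0.42,0],"roll":0},{"fingers":-1,"offset":[-0.06,-0.43,0],"roll":0},{"fingers":-1,"offset":[-0.02,-0.43,0],"roll":0},{"fingers":-1,"offset":[0.02,-0.43,0],"roll":0}])

```text
time_s: 4.2
ee_pos: [0.6172, 0.0829, 0.1817]
eef_rot: [[-0.952, 0.305, 0.005], [0.305, 0.952, 0.001], [-0.004, 0.002, -1.0]]
ft_force: [5.2, 2.7, 2.9]
width: 0.152
finger_force: 25.8
```

Request:
arm_command(rows=[{"fingers":-1,"offset":[0.06,-0.43,0],"roll":0},{"fingers":-1,"offset":[0.1,-0.42,0],"roll":0},{"fingers":-1,"offset":[0.14,-0.41,0],"roll":0},{"fingers":-1,"offset":[0.18,-0.39,0],"roll":0},{"fingers":-1,"offset":[0.22,-0.37,0],"roll":0}])

```text
time_s: 4.7
ee_pos: [0.6045, 0.0653, 0.1817]
eef_rot: [[-0.952, 0.305, 0.005], [0.305, 0.952, 0.0], [-0.005, 0.002, -1.0]]
ft_force: [7.4, -0.9, 3.0]
width: 0.151
finger_force: 25.8
```

Request:
arm_command(rows=[{"fingers":-1,"offset":[0,0,0],"roll":0},{"fingers":-1,"offset":[0,0,0],"roll":0},{"fingers":-1,"offset":[0,0,0],"roll":0}])

```text
time_s: 5.0
ee_pos: [0.604, 0.0649, 0.1817]
eef_rot: [[-0.952, 0.305, 0.003], [0.305, 0.952, -0.001], [-0.003, 0.0, -1.0]]
ft_force: [2.0, -5.5, 8.0]
width: 0.149
finger_force: 26.2
```

```bash
python3 - <<'E'
from h import *
s=sense();print(s['time_s'],s['ee_pos'],s['ft_force'])
a,i=snap('top','t3')
b,_=snap('wrist','w3')
im=np.vstack([np.hstack([cv2.resize(a[130:250,140:300],(400,300),interpolation=cv2.INTER_CUBIC),cv2.resize(b,(400,300))])])
cv2.imwrite('pics/c3.png',im[:,:,::-1])
E
```

```text
5.0 [0.60402811 0.06490115 0.1816503 ] [ 2.03113279 -5.51601145  7.9803942 ]
```

View pics/c3.png

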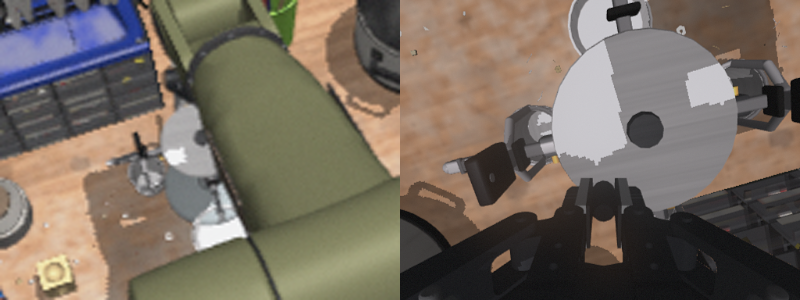

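The knob is gripped at (603,200) and the free hook lies over the dish at (625,12). Releasing, rising and backing off to check.

Request:
arm_command(rows=[{"fingers":-0.3,"offset":[0,0,0],"roll":0},{"fingers":-0.3,"offset":[0,0,0],"roll":0},{"fingers":-0.3,"offset":[0,0,-3],"roll":0},{"fingers":-0.3,"offset":[0,0,-4.5],"roll":0},{"fingers":-0.3,"offset":[0,0,-4.5],"roll":0}])

```text
time_s: 5.6
ee_pos: [0.6028, 0.0656, 0.3012]
eef_rot: [[-0.952, 0.305, -0.002], [0.305, 0.952, 0.0], [0.002, -0.0, -1.0]]
ft_force: [-0.5, 0.3, 0.0]
width: 0.347
finger_force: 0.0
```

Request:
arm_command(rows=[{"fingers":-0.3,"offset":[4,-1.5,-1],"roll":0},{"fingers":-0.3,"offset":[4,-1.5,0],"roll":0},{"fingers":-0.3,"offset":[4,-1.5,0],"roll":0},{"fingers":-0.3,"offset":[4,-1.5,0],"roll":0},{"fingers":-0.3,"offset":[0,0,0],"roll":0}])

```text
time_s: 6.1
ee_pos: [0.4291, 0.0572, 0.3106]
eef_rot: [[-0.953, 0.304, 0.0], [0.304, 0.953, 0.0], [0.0, 0.0, -1.0]]
ft_force: [0.1, -0.0, -0.8]
width: 0.349
finger_force: 0.0
```

```bash
python3 - <<'E'
from h import *
s=sense();print(s['time_s'],s['ee_pos'],s['ft_force'])
b,_=snap('wrist','w4')
cv2.imwrite('pics/w4b.png',cv2.resize(b,(800,600),interpolation=cv2.INTER_CUBIC)[:,:,::-1])
E
```

```text
6.1 [0.42909759 0.05719607 0.31061426] [ 0.06917299 -0.04571961 -0.76720672]
```

View pics/w4b.png

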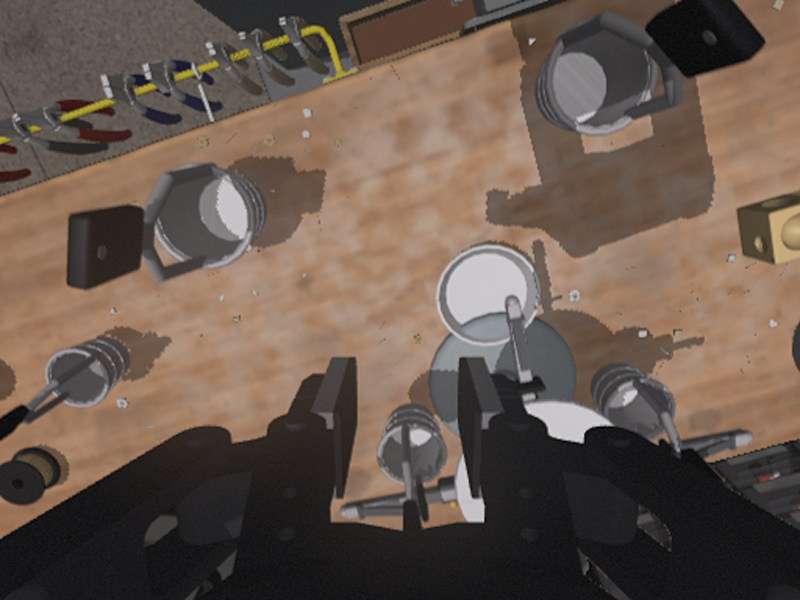

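The hook is over the dish: bar end at (512,297), buffer at (530,386), dish centre at (489,295). The small basket is at (90,372) with its tab toward (10,418), and the spool is at (35,475).

```bash
python3 - <<'E'
from h import *
i=load('w4');s=.64;ax=np.array([.575,.1]);ang=lambda v:(np.degrees(np.arctan2(v[1],v[0]))%360,np.hypot(*v))
for n,p,z in(('barend',(512,299),.15),('buf',(530,386),.155),('dish',(489,295),.014)):
    q=onz(i,p[0]*s,p[1]*s,z)[:2];print(n,q,ang(q-ax))
print('basket rim',onz(i,75*s,380*s,.045),'base',onz(i,105*s,362*s,.01))
print(sense()['q'].round(3))
E
```

```text
barend [0.45918433 0.11055583] (np.float64(174.7922574390699), np.float64(0.1162957230500483))
buf [0.51196334 0.10657264] (np.float64(174.04745356656989), np.float64(0.06337838431433584))
dish [0.49385471 0.10888627] (np.float64(173.75040804221047), np.float64(0.08163040575311507))
basket rim [ 0.45106264 -0.23315094  0.045     ] base [ 0.45119855 -0.22795156  0.01      ]
[ 0.048 -0.008  1.727  0.     1.421 -1.214]
```

Request:
arm_command(rows=[{"fingers":-0.2,"offset":[-2.3,-4.4,0],"roll":0},{"fingers":-0.2,"offset":[-2.3,-4.4,0],"roll":0},{"fingers":-0.2,"offset":[-2.3,-4.4,0],"roll":0},{"fingers":-0.2,"offset":[-2.3,-4.4,0],"roll":0},{"fingers":-0.2,"offset":[-2.3,-4.4,0],"roll":0}])

```text
time_s: 6.65
ee_pos: [0.4758, -0.1899, 0.3099]
eef_rot: [[-0.952, 0.305, -0.0], [0.305, 0.952, 0.0], [0.0, 0.0, -1.0]]
ft_force: [1.2, 0.0, 0.5]
width: 0.4
finger_force: 0.0
```

Request:
arm_command(rows=[{"fingers":-0.2,"offset":[-2.3,-4.4,0],"roll":0},{"fingers":-0.2,"offset":[0,0,0],"roll":0},{"fingers":-0.2,"offset":[0,0,0],"roll":0}])

```text
time_s: 6.95
ee_pos: [0.484, -0.2374, 0.3092]
eef_rot: [[-0.952, 0.306, -0.001], [0.306, 0.952, 0.001], [0.002, 0.001, -1.0]]
ft_force: [-0.0, 0.1, 0.0]
width: 0.398
finger_force: 0.0
```

```bash
python3 - <<'E'
from h import *
s=sense();print(s['time_s'],s['ee_pos'],s['eef_rot'].round(3)[:,0])
b,_=snap('wrist','w5')
cv2.imwrite('pics/w5b.png',cv2.resize(b,(800,600),interpolation=cv2.INTER_CUBIC)[:,:,::-1])
E
```

```text
6.95 [ 0.48396608 -0.23741027  0.30921975] [-0.952  0.306  0.002]
```

View pics/w5b.png

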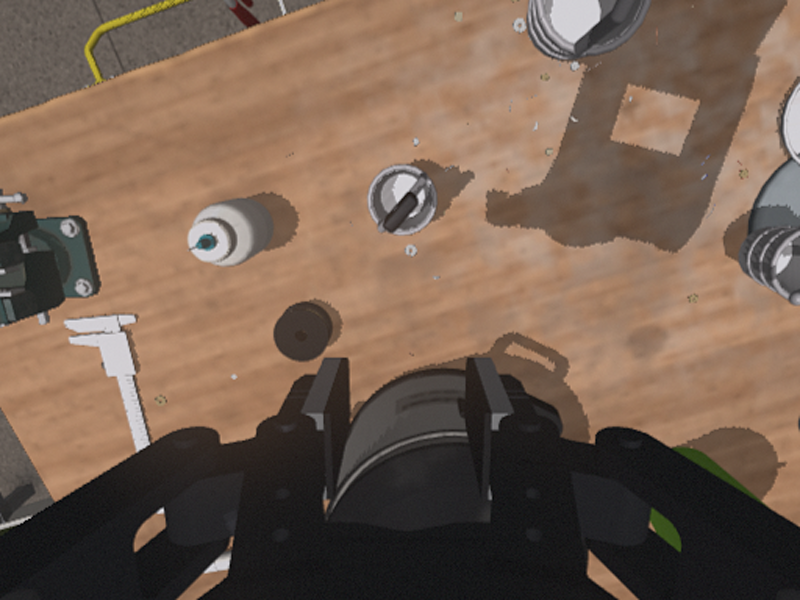

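The basket is at (402,200), seen from above. Its dark tab runs (383,230)–(418,195), the bottle is at (228,235), and the pot lid is under the gripper at (420,440).

```bash
python3 - <<'E'
from h import *
i=load('w5');s=.64;im=i['im']
x0,y0=225,95
g=cv2.cvtColor(im,cv2.COLOR_RGB2HSV)[y0:165,x0:300]
m=((g[...,2]<75)).astype(np.uint8)
k,l,st,ce=cv2.connectedComponentsWithStats(m);print(st[1:],ce[1:]+[x0,y0])
L=l[int(130-y0)-3:int(130-y0)+8,int(257-x0)-4:int(257-x0)+5];L=np.bincount(L[L>0]).argmax()
c=cv2.findContours((l==L).astype(np.uint8),0,1)[0][0]+[x0,y0]
r=cv2.minAreaRect(c);b=cv2.boxPoints(r);print(r,b)
print([onz(i,*p,.14)[:2].round(4) for p in b],onz(i,*r[0],.14))
print('rim',onz(i,402*s,200*s,.045))
for z in(.1,.15,.2):print('pot left/top edge',z,onz(i,345*s,470*s,z)[:2],onz(i,430*s,370*s,z)[:2])
t=load('top0'); print('pot lid top view',[onz(t,482*s,200*s,z)[:2] for z in(.1,.15,.2)])
j=load('sc0');print([onz(j,582*s,365*s,z)[:2] for z in(.1,.15,.2)])
E
```

```text
[[ 26  15   2   1   2]
 [ 44  15   4   4  10]
 [ 22  16   3   2   3]
 [ 20  18   1   1   1]
 [ 20  28  22  26 247]
 [ 46  28   5   9  19]] [[251.5        110.        ]
 [270.9        111.7       ]
 [248.         111.66666667]
 [245.         113.        ]
 [256.32388664 135.04453441]
 [273.68421053 126.89473684]]
((256.2762756347656, 135.2486572265625), (10.257458686828613, 28.54249382019043), 41.987213134765625) [[242.91716  142.42545 ]
 [262.01108  121.209984]
 [269.63538  128.07187 ]
 [250.54147  149.28732 ]]
[array([ 0.4505, -0.2427]), array([ 0.4382, -0.221 ]), array([ 0.4458, -0.2165]), array([ 0.4583, -0.2382])] [ 0.44811808 -0.22952794  0.14      ]
rim [ 0.44903175 -0.22979634  0.045     ]
pot left/top edge 0.1 [ 0.61742911 -0.32774193] [ 0.56141654 -0.2454002 ]
pot left/top edge 0.15 [ 0.58822619 -0.3112469 ] [ 0.54058008 -0.24120436]
pot left/top edge 0.2 [ 0.55902326 -0.29475187] [ 0.51974362 -0.23700851]
pot lid top view [array([ 0.71057847, -0.2804323 ]), array([ 0.68296393, -0.2637822 ]), array([ 0.65534939, -0.2471321 ])]
[array([ 0.70918079, -0.25445466]), array([ 0.67870249, -0.27658008]), array([ 0.6482242 , -0.29870551])]
```

Request:
arm_command(rows=[{"fingers":-0.2,"offset":[0,0,0],"roll":1.43},{"fingers":-0.2,"offset":[0,0,0],"roll":1.43},{"fingers":-0.2,"offset":[0,0,0],"roll":1.43},{"fingers":-0.2,"offset":[0,0,0],"roll":1.43},{"fingers":-0.2,"offset":[0,0,0],"roll":1.43}])

```text
time_s: 7.5
ee_pos: [0.484, -0.2351, 0.3106]
eef_rot: [[-0.592, 0.806, 0.0], [0.806, 0.592, -0.0], [-0.0, 0.0, -1.0]]
ft_force: [0.5, -0.1, 0.2]
width: 0.398
finger_force: 0.0
```

Request:
arm_command(rows=[{"fingers":-0.2,"offset":[0,0,0],"roll":1.43},{"fingers":-0.2,"offset":[0,0,0],"roll":0},{"fingers":-0.2,"offset":[0,0,0],"roll":0}])

```text
time_s: 7.8
ee_pos: [0.4838, -0.2357, 0.3105]
eef_rot: [[-0.494, 0.869, 0.0], [0.869, 0.494, -0.0], [-0.0, 0.0, -1.0]]
ft_force: [-0.8, -0.2, -0.3]
width: 0.401
finger_force: 0.0
```

```bash
cat >> h.py <<'E'
def go(x,y,z=None):
    s=sense();R=s['eef_rot'];p=s['ee_pos'];d=np.array([x,y,p[2] if z is None else z])-p
    print(s['time_s'],p.round(4),'yaw',np.degrees(np.arctan2(R[1,1],R[0,1])).round(2),'w',round(s['width'],3),'f',s['ft_force'].round(1),'cm',(R.T@d*100).round(2))
E
python3 -c "
from h import *
go(.4485,-.2295,.133)"
```

```text
7.8 [ 0.4838 -0.2357  0.3105] yaw 29.63 w 0.401 f [-0.8 -0.2 -0.3] cm [ 2.28 -2.77 17.74]
```

Request:
arm_command(rows=[{"fingers":-0.2,"offset":[1.1,-1.4,2],"roll":0},{"fingers":-0.2,"offset":[1.18,-1.37,2],"roll":0},{"fingers":-0.2,"offset":[0,0,4],"roll":0},{"fingers":-0.2,"offset":[0,0,4],"roll":0},{"fingers":-0.2,"offset":[0,0,0],"roll":0}])

```text
time_s: 8.3
ee_pos: [0.4466, -0.2288, 0.1863]
eef_rot: [[-0.493, 0.87, -0.007], [0.87, 0.493, 0.004], [0.007, -0.004, -1.0]]
ft_force: [0.5, 0.1, 0.6]
width: 0.397
finger_force: 0.0
```

Request:
arm_command(rows=[{"fingers":-0.2,"offset":[0,0,2.5],"roll":0},{"fingers":-0.2,"offset":[0,0,2.0],"roll":0},{"fingers":-0.2,"offset":[0,0,1.2],"roll":0},{"fingers":-0.2,"offset":[0,0,0],"roll":0},{"fingers":-0.2,"offset":[0,0,0],"roll":0}])

```text
time_s: 8.8
ee_pos: [0.4488, -0.2304, 0.1347]
eef_rot: [[-0.491, 0.871, 0.001], [0.871, 0.491, -0.001], [-0.001, 0.001, -1.0]]
ft_force: [0.1, -0.4, 0.0]
width: 0.401
finger_force: 0.0
```

Request:
arm_command(rows=[{"fingers":-1,"offset":[0,0,0],"roll":0},{"fingers":-1,"offset":[0,0,0],"roll":0},{"fingers":-1,"offset":[0,0,0],"roll":0},{"fingers":-1,"offset":[0,0,0],"roll":0},{"fingers":-1,"offset":[0,0,0],"roll":0}], newtons=50)

```text
time_s: 9.3
ee_pos: [0.4487, -0.2305, 0.1344]
eef_rot: [[-0.49, 0.872, 0.002], [0.872, 0.49, -0.001], [-0.002, 0.001, -1.0]]
ft_force: [0.4, 0.0, 6.7]
width: 0.086
finger_force: 50.0
```

```bash
python3 -c "
from h import *
go(.4485,-.2295,.133);b,_=snap('wrist','w6');cv2.imwrite('pics/w6b.png',b[:,:,::-1])"
```

```text
9.3 [ 0.4487 -0.2305  0.1344] yaw 29.36 w 0.086 f [0.4 0.  6.7] cm [0.1  0.03 0.14]
```

View pics/w6b.png

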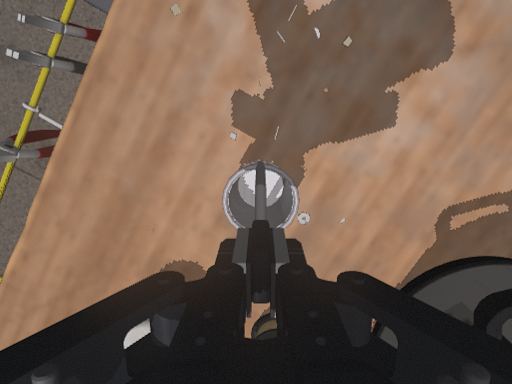

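Request:
arm_command(rows=[{"fingers":-1,"offset":[0,0,-1],"roll":0},{"fingers":-1,"offset":[0,0,-4],"roll":0},{"fingers":-1,"offset":[0,0,-4.5],"roll":0},{"fingers":-1,"offset":[0,0,-4.5],"roll":1},{"fingers":-1,"offset":[0,0,-4.5],"roll":1}])

```text
time_s: 9.85
ee_pos: [0.4477, -0.2299, 0.3209]
eef_rot: [[-0.328, 0.945, 0.0], [0.945, 0.328, -0.0], [-0.0, 0.0, -1.0]]
ft_force: [1.1, -0.3, -2.5]
width: 0.082
finger_force: 49.1
```

Request:
arm_command(rows=[{"fingers":-1,"offset":[0,0,-4],"roll":1},{"fingers":-1,"offset":[0,0,-3],"roll":1},{"fingers":-1,"offset":[0,0,0],"roll":1},{"fingers":-1,"offset":[0,0,0],"roll":1},{"fingers":-1,"offset":[0,0,0],"roll":1}])

```text
time_s: 10.35
ee_pos: [0.4479, -0.23, 0.3891]
eef_rot: [[0.102, 0.995, 0.0], [0.995, -0.102, -0.0], [-0.0, 0.0, -1.0]]
ft_force: [1.1, 0.2, -1.7]
width: 0.086
finger_force: 49.1
```

```bash
python3 -c "
from h import *
go(.4207,.1151)
i=load('top0');j=load('sc0');s=.64
for p,q in (((321,396),(274,224)),((459,348),(345,337))):
    o1,d1=ray(i,p[0]*s,p[1]*s);o2,d2=ray(j,q[0]*s,q[1]*s);t=np.linalg.lstsq(np.c_[d1,-d2],o2-o1,rcond=None)[0];print(o1+t[0]*d1)
"
```

```text
10.35 [ 0.4479 -0.23    0.3891] yaw -5.85 w 0.086 f [ 1.1  0.2 -1.7] cm [ 3.405e+01 -6.220e+00 -1.000e-02]
[0.35757554 0.2184581  0.18397655]
[ 0.35700512 -0.07349485  0.18426228]
```

Request:
arm_command(rows=[{"fingers":-1,"offset":[4.25,-0.78,0],"roll":0},{"fingers":-1,"offset":[4.25,-0.78,0],"roll":0},{"fingers":-1,"offset":[4.25,-0.78,0],"roll":0},{"fingers":-1,"offset":[4.25,-0.78,0],"roll":0},{"fingers":-1,"offset":[4.25,-0.78,0],"roll":0}])

```text
time_s: 10.85
ee_pos: [0.4294, -0.0133, 0.389]
eef_rot: [[0.099, 0.995, 0.0], [0.995, -0.099, -0.0], [0.0, 0.0, -1.0]]
ft_force: [-0.1, 0.1, -0.6]
width: 0.085
finger_force: 49.0
```

Request:
arm_command(rows=[{"fingers":-1,"offset":[4.25,-0.78,0],"roll":0},{"fingers":-1,"offset":[4.25,-0.78,0],"roll":0},{"fingers":-1,"offset":[4.25,-0.78,0],"roll":0},{"fingers":-1,"offset":[0,0,0],"roll":0},{"fingers":-1,"offset":[0,0,0],"roll":0}])

```text
time_s: 11.35
ee_pos: [0.4192, 0.1148, 0.3887]
eef_rot: [[0.096, 0.995, 0.0], [0.995, -0.096, -0.0], [-0.0, 0.0, -1.0]]
ft_force: [-0.1, -1.3, -1.4]
width: 0.085
finger_force: 49.0
```

```bash
python3 -c "
from h import *
go(.4207,.1151,.187)
b,_=snap('wrist','w7');cv2.imwrite('pics/w7b.png',cv2.resize(b,(800,600))[:,:,::-1])"
```

```text
11.35 [0.4192 0.1148 0.3887] yaw -5.53 w 0.085 f [-0.1 -1.3 -1.4] cm [ 0.05  0.15 20.17]
```

View pics/w7b.png

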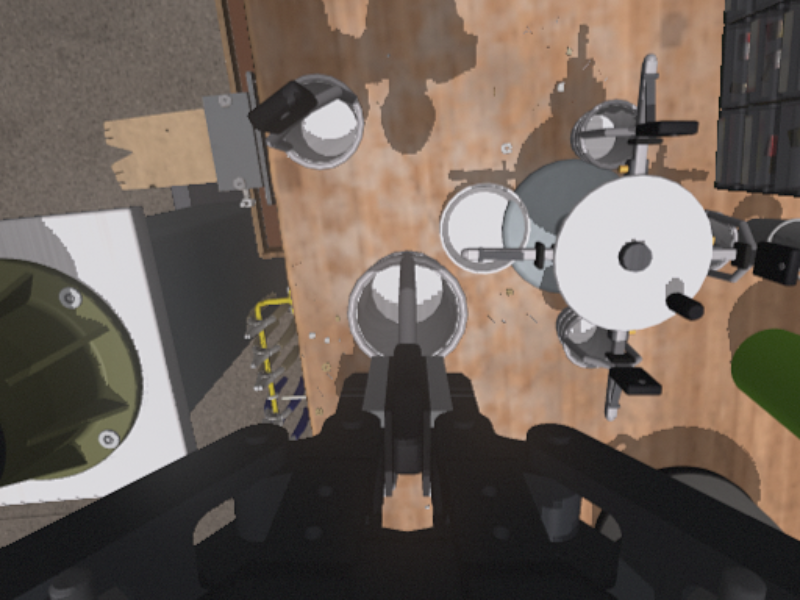

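Clear view: bar end (467,255), buffer (540,254), hub (636,256), held basket central with its bail in line with the tool.

```bash
python3 -c "
from h import *
i=load('w7');s=.64
P={n:onz(i,u*s,v*s,z)[:2] for n,u,v,z in(('end',467,255,.15),('buf',540,254,.155),('hub',636,256,.163),('dish',485,228,.016))}
for n in P:
    v=P[n]-P['hub'];print(n,P[n].round(4),np.hypot(*v).round(4),np.degrees(np.arctan2(v[1],v[0]))%360)
# held bail in image
for z in(.357,):print(proj(i,[.4192,.1148,z])/s)
print('bailapex',onz(i,407*s,255*s,.357),onz(i,407*s,300*s,.357))
"
```

```text
end [0.4617 0.1093] 0.1142 175.3152853954622
buf [0.512 0.106] 0.0637 174.52559807081184
hub [0.5755 0.0999] 0.0 0.0
dish [0.4939 0.1077] 0.0819 174.5702712533934
[406.90394386 366.5119755 ]
bailapex [0.42276081 0.15129252 0.357     ] [0.42138545 0.13707222 0.357     ]
```

Request:
arm_command(rows=[{"fingers":-1,"offset":[0,0.1,4.5],"roll":0},{"fingers":-1,"offset":[0,0,4.5],"roll":0},{"fingers":-1,"offset":[0,0,4.5],"roll":0},{"fingers":-1,"offset":[0,0,4],"roll":0},{"fingers":-1,"offset":[0,0,2],"roll":0}])

```text
time_s: 11.9
ee_pos: [0.4196, 0.1126, 0.1904]
eef_rot: [[0.101, 0.995, -0.004], [0.995, -0.101, -0.001], [-0.001, -0.004, -1.0]]
ft_force: [-0.2, 0.5, -1.8]
width: 0.08
finger_force: 49.0
```

Request:
arm_command(rows=[{"fingers":-1,"offset":[0,0,0.7],"roll":0},{"fingers":-1,"offset":[0,0,0],"roll":0},{"fingers":-1,"offset":[0,0,0],"roll":0}])

```text
time_s: 12.2
ee_pos: [0.4213, 0.1138, 0.1876]
eef_rot: [[0.099, 0.995, 0.002], [0.995, -0.099, 0.0], [0.0, 0.002, -1.0]]
ft_force: [0.2, 0.4, -0.8]
width: 0.082
finger_force: 49.0
```

```bash
python3 -c "
from h import *
go(.4207,.1145,.1862)
b,i=snap('wrist','w8');print(b.shape)
a,_=snap('scene','sc8')
o=np.hstack([cv2.resize(b[60:260,200:460],(400,308)),cv2.resize(a[110:210,190:320],(400,308),interpolation=cv2.INTER_CUBIC)])
cv2.imwrite('pics/c8.png',o[:,:,::-1])"
```

```text
12.2 [0.4213 0.1138 0.1876] yaw -5.7 w 0.082 f [ 0.2  0.4 -0.8] cm [ 0.06 -0.07  0.14]
(384, 512, 3)
```

View pics/c8.png

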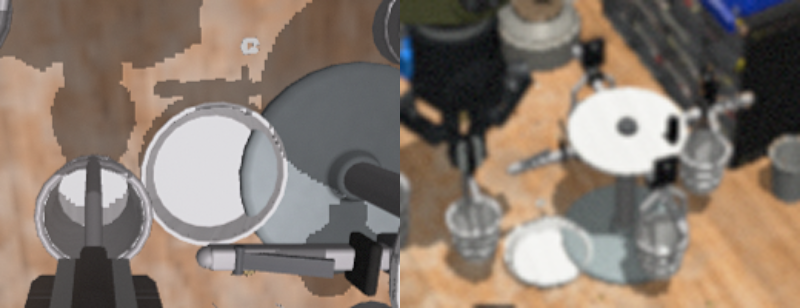

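The bar is in front of the tool: bar end at original pixel (333,227), buffer about (437,232). That used up my picture views, so from here I work by numbers.

```bash
python3 -c "
from h import *
i=load('w8')
for u,v,z in((333,226,.148),(356,228,.148),(418,230,.148),(437,232,.155)):
    q=onz(i,u,v,z)[:2];w=q-[.5755,.0999];print(q.round(4),np.hypot(*w).round(4),np.degrees(np.arctan2(w[1],w[0]))%360)
"
```

```text
[0.4597 0.1116] 0.1164 174.24615207311115
[0.4718 0.1092] 0.1041 174.8676756190076
[0.5046 0.1048] 0.0711 176.06939075275943
[0.511  0.1059] 0.0648 174.729067581244
```

Request:
arm_command(rows=[{"fingers":-1,"offset":[0.05,0.6,0.12],"roll":0},{"fingers":-1,"offset":[0,0.6,0],"roll":0},{"fingers":-1,"offset":[0,0.6,0],"roll":0},{"fingers":-1,"offset":[0,0.6,0],"roll":0},{"fingers":-1,"offset":[0,0.4,0],"roll":0}])

```text
time_s: 12.8
ee_pos: [0.4491, 0.1119, 0.185]
eef_rot: [[0.099, 0.995, -0.0], [0.995, -0.099, -0.0], [-0.0, -0.0, -1.0]]
ft_force: [-0.1, -0.3, -1.3]
width: 0.084
finger_force: 49.0
```

Request:
arm_command(rows=[{"fingers":-1,"offset":[0,0.3,0],"roll":0},{"fingers":-1,"offset":[0,0.3,0],"roll":0},{"fingers":-1,"offset":[0,0.3,0],"roll":0},{"fingers":-1,"offset":[0,0.3,0],"roll":0}])

```text
time_s: 13.2
ee_pos: [0.4606, 0.1108, 0.1851]
eef_rot: [[0.098, 0.995, -0.0], [0.995, -0.098, 0.0], [0.0, -0.0, -1.0]]
ft_force: [-0.6, 0.3, -0.8]
width: 0.086
finger_force: 49.0
```

Request:
arm_command(rows=[{"fingers":-1,"offset":[0,0.3,0],"roll":0},{"fingers":-1,"offset":[0,0.3,0],"roll":0}])

```text
time_s: 13.4
ee_pos: [0.4666, 0.1102, 0.1851]
eef_rot: [[0.098, 0.995, 0.0], [0.995, -0.098, 0.0], [0.0, 0.0, -1.0]]
ft_force: [0.7, -0.3, -2.2]
width: 0.083
finger_force: 49.0
```

Request:
arm_command(rows=[{"fingers":-1,"offset":[0,0.3,0],"roll":0},{"fingers":-1,"offset":[0,0.3,0],"roll":0}])

```text
time_s: 13.6
ee_pos: [0.4726, 0.1096, 0.1851]
eef_rot: [[0.098, 0.995, 0.0], [0.995, -0.098, -0.0], [-0.0, 0.0, -1.0]]
ft_force: [-0.9, 0.4, -1.6]
width: 0.086
finger_force: 49.0
```

Request:
arm_command(rows=[{"fingers":-1,"offset":[0,0.3,0],"roll":0},{"fingers":-1,"offset":[0,0.3,0],"roll":0}])

```text
time_s: 13.8
ee_pos: [0.4782, 0.1091, 0.1851]
eef_rot: [[0.098, 0.995, -0.001], [0.995, -0.098, 0.0], [-0.0, -0.001, -1.0]]
ft_force: [-5.0, -0.0, 3.2]
width: 0.083
finger_force: 49.7
```

Request:
arm_command(rows=[{"fingers":-1,"offset":[0,0.3,0],"roll":0},{"fingers":-1,"offset":[0,0.3,0],"roll":0}])

```text
time_s: 14.0
ee_pos: [0.4845, 0.1084, 0.1852]
eef_rot: [[0.098, 0.995, -0.0], [0.995, -0.098, 0.0], [0.0, -0.0, -1.0]]
ft_force: [-3.4, 0.2, 1.6]
width: 0.085
finger_force: 49.6
```

Request:
arm_command(rows=[{"fingers":-1,"offset":[0,0.3,0],"roll":0},{"fingers":-1,"offset":[0,0.2,0],"roll":0}])

```text
time_s: 14.2
ee_pos: [0.4896, 0.1079, 0.1851]
eef_rot: [[0.098, 0.995, 0.0], [0.995, -0.098, -0.0], [-0.0, 0.0, -1.0]]
ft_force: [-2.0, 0.4, 1.0]
width: 0.088
finger_force: 49.4
```

Request:
arm_command(rows=[{"fingers":-1,"offset":[0,0.2,0],"roll":0},{"fingers":-1,"offset":[0,0.2,0],"roll":0}])

```text
time_s: 14.4
ee_pos: [0.4935, 0.1075, 0.1851]
eef_rot: [[0.098, 0.995, 0.0], [0.995, -0.098, -0.0], [-0.0, 0.0, -1.0]]
ft_force: [-2.0, 1.0, 0.6]
width: 0.082
finger_force: 49.4
```

Request:
arm_command(rows=[{"fingers":-1,"offset":[0,0.2,0],"roll":0},{"fingers":-1,"offset":[0,0.15,0],"roll":0}])

```text
time_s: 14.6
ee_pos: [0.4969, 0.1071, 0.185]
eef_rot: [[0.098, 0.995, 0.0], [0.995, -0.098, -0.0], [-0.0, 0.0, -1.0]]
ft_force: [-1.6, 0.8, 1.3]
width: 0.08
finger_force: 49.4
```

Request:
arm_command(rows=[{"fingers":-1,"offset":[0,0.1,0],"roll":0},{"fingers":-1,"offset":[0,0.1,0],"roll":0}])

```text
time_s: 14.8
ee_pos: [0.4988, 0.107, 0.1851]
eef_rot: [[0.098, 0.995, 0.0], [0.995, -0.098, 0.0], [0.0, 0.0, -1.0]]
ft_force: [-1.5, -0.2, -0.1]
width: 0.084
finger_force: 49.3
```

Request:
arm_command(rows=[{"fingers":-1,"offset":[0,0.1,0],"roll":0},{"fingers":-1,"offset":[0,0.1,0],"roll":0}])

```text
time_s: 15.0
ee_pos: [0.5008, 0.1068, 0.1851]
eef_rot: [[0.098, 0.995, 0.0], [0.995, -0.098, 0.0], [0.0, 0.0, -1.0]]
ft_force: [-1.2, 0.1, 0.3]
width: 0.082
finger_force: 49.3
```

Radius is now about 74 mm. Continuing in 1 mm rows until the buffer is felt.

Request:
arm_command(rows=[{"fingers":-1,"offset":[0,0.1,0],"roll":0},{"fingers":-1,"offset":[0,0.1,0],"roll":0}])

```text
time_s: 15.2
ee_pos: [0.503, 0.1066, 0.1852]
eef_rot: [[0.098, 0.995, 0.001], [0.995, -0.098, 0.0], [0.0, 0.001, -1.0]]
ft_force: [1.3, 0.4, -0.0]
width: 0.086
finger_force: 49.3
```

Request:
arm_command(rows=[{"fingers":-1,"offset":[0,0.1,0],"roll":0},{"fingers":-1,"offset":[0,0,0],"roll":0}])

```text
time_s: 15.4
ee_pos: [0.5038, 0.1065, 0.1849]
eef_rot: [[0.099, 0.995, -0.0], [0.995, -0.099, -0.0], [-0.0, -0.0, -1.0]]
ft_force: [-0.4, 0.7, -0.8]
width: 0.084
finger_force: 49.0
```

Request:
arm_command(rows=[{"fingers":-1,"offset":[0,0.1,0],"roll":0},{"fingers":-1,"offset":[0,0,0],"roll":0}])

```text
time_s: 15.6
ee_pos: [0.5048, 0.1064, 0.185]
eef_rot: [[0.098, 0.995, -0.0], [0.995, -0.098, -0.0], [-0.0, -0.0, -1.0]]
ft_force: [0.1, -0.6, -2.0]
width: 0.083
finger_force: 49.0
```

The leaf seems to have sprung up near x = 0.502, where the drag vanished. The buffer should be about 3 mm farther on.

Request:
arm_command(rows=[{"fingers":-1,"offset":[0,0.1,0],"roll":0},{"fingers":-1,"offset":[0,0,0],"roll":0}])

```text
time_s: 15.8
ee_pos: [0.5058, 0.1063, 0.1851]
eef_rot: [[0.098, 0.995, 0.0], [0.995, -0.098, -0.0], [-0.0, 0.0, -1.0]]
ft_force: [0.0, 0.0, -1.2]
width: 0.081
finger_force: 49.0
```

Request:
arm_command(rows=[{"fingers":-1,"offset":[0,0.05,0],"roll":0},{"fingers":-1,"offset":[0,0,0],"roll":0}])

```text
time_s: 16.0
ee_pos: [0.5062, 0.1062, 0.1851]
eef_rot: [[0.098, 0.995, -0.0], [0.995, -0.098, -0.0], [-0.0, -0.0, -1.0]]
ft_force: [0.3, 0.0, -1.6]
width: 0.081
finger_force: 49.0
```

Request:
arm_command(rows=[{"fingers":-1,"offset":[0,0.05,0],"roll":0},{"fingers":-1,"offset":[0,0,0],"roll":0}])

```text
time_s: 16.2
ee_pos: [0.5066, 0.1062, 0.1851]
eef_rot: [[0.098, 0.995, -0.0], [0.995, -0.098, -0.0], [-0.0, -0.0, -1.0]]
ft_force: [-1.8, -0.2, -0.9]
width: 0.08
finger_force: 49.1
```

Contact is beginning (-1.8 N). Pressing on in half-millimetre steps.

Request:
arm_command(rows=[{"fingers":-1,"offset":[0,0.05,0],"roll":0},{"fingers":-1,"offset":[0,0,0],"roll":0}])

```text
time_s: 16.4
ee_pos: [0.5071, 0.1061, 0.185]
eef_rot: [[0.098, 0.995, -0.001], [0.995, -0.098, -0.0], [-0.0, -0.001, -1.0]]
ft_force: [-2.8, -0.3, -0.6]
width: 0.085
finger_force: 49.2
```

Request:
arm_command(rows=[{"fingers":-1,"offset":[0,0.05,0],"roll":0},{"fingers":-1,"offset":[0,0,0],"roll":0}])

```text
time_s: 16.6
ee_pos: [0.5075, 0.1061, 0.185]
eef_rot: [[0.098, 0.995, -0.001], [0.995, -0.098, -0.0], [-0.0, -0.001, -1.0]]
ft_force: [-4.7, 0.0, 0.6]
width: 0.082
finger_force: 49.3
```

Request:
arm_command(rows=[{"fingers":-1,"offset":[0,0.05,0],"roll":0},{"fingers":-1,"offset":[0,0,0],"roll":0}])

```text
time_s: 16.8
ee_pos: [0.5079, 0.1061, 0.185]
eef_rot: [[0.098, 0.995, -0.001], [0.995, -0.098, 0.0], [-0.0, -0.001, -1.0]]
ft_force: [-5.9, -0.6, 1.1]
width: 0.083
finger_force: 49.4
```

Request:
arm_command(rows=[{"fingers":-1,"offset":[0,0.05,0],"roll":0},{"fingers":-1,"offset":[0,0,0],"roll":0}])

```text
time_s: 17.0
ee_pos: [0.5083, 0.106, 0.185]
eef_rot: [[0.098, 0.995, -0.001], [0.995, -0.098, -0.0], [-0.0, -0.001, -1.0]]
ft_force: [-7.7, 0.5, 1.3]
width: 0.085
finger_force: 49.5
```

Request:
arm_command(rows=[{"fingers":-1,"offset":[0,0.05,0],"roll":0},{"fingers":-1,"offset":[0,0,0],"roll":0}])

```text
time_s: 17.2
ee_pos: [0.5087, 0.106, 0.185]
eef_rot: [[0.098, 0.995, -0.002], [0.995, -0.098, -0.0], [-0.0, -0.002, -1.0]]
ft_force: [-7.9, 0.4, 2.2]
width: 0.085
finger_force: 49.6
```

Request:
arm_command(rows=[{"fingers":-1,"offset":[0,0.03,0],"roll":0},{"fingers":-1,"offset":[0,0,0],"roll":0},{"fingers":-1,"offset":[0,0,0],"roll":0}])

```text
time_s: 17.5
ee_pos: [0.5089, 0.106, 0.185]
eef_rot: [[0.098, 0.995, -0.002], [0.995, -0.098, -0.0], [-0.0, -0.002, -1.0]]
ft_force: [-9.2, -0.2, 2.8]
width: 0.082
finger_force: 49.6
```

About 9.4 N held for over 0.3 s. Unloading, lowering slightly, then opening.

Request:
arm_command(rows=[{"fingers":-1,"offset":[0,0,0],"roll":0},{"fingers":-1,"offset":[0,-0.1,0],"roll":0},{"fingers":-1,"offset":[0,-0.14,0],"roll":0},{"fingers":-1,"offset":[0,0,0.05],"roll":0},{"fingers":-1,"offset":[0,0,0],"roll":0}])

```text
time_s: 18.0
ee_pos: [0.5072, 0.1062, 0.1847]
eef_rot: [[0.098, 0.995, 0.0], [0.995, -0.098, 0.0], [0.0, 0.0, -1.0]]
ft_force: [-3.1, 0.3, 0.6]
width: 0.085
finger_force: 49.4
```

Request:
arm_command(rows=[{"fingers":-0.55,"offset":[0,0,0],"roll":0},{"fingers":-0.55,"offset":[0,0,0],"roll":0},{"fingers":-0.55,"offset":[0,0,0],"roll":0},{"fingers":-0.55,"offset":[0,0,0],"roll":0},{"fingers":-0.55,"offset":[0,0,0],"roll":0}], newtons=20)

```text
time_s: 18.5
ee_pos: [0.5072, 0.1061, 0.1846]
eef_rot: [[0.099, 0.995, 0.0], [0.995, -0.099, 0.0], [0.0, 0.0, -1.0]]
ft_force: [-0.5, -0.0, 0.4]
width: 0.23
finger_force: 0.0
```

Request:
arm_command(rows=[{"fingers":-0.5,"offset":[0,0,-0.5],"roll":0},{"fingers":-0.5,"offset":[0,0,-1],"roll":0},{"fingers":-0.5,"offset":[0,0,-2],"roll":0},{"fingers":-0.5,"offset":[0,0,-4],"roll":0},{"fingers":-0.5,"offset":[0,0,-4],"roll":0}])

```text
time_s: 19.0
ee_pos: [0.5068, 0.1061, 0.3016]
eef_rot: [[0.098, 0.995, -0.0], [0.995, -0.098, -0.0], [-0.0, -0.0, -1.0]]
ft_force: [0.5, -0.5, -0.3]
width: 0.253
finger_force: 0.0
```

Request:
arm_command(rows=[{"fingers":-0.5,"offset":[0,-4,-2],"roll":0},{"fingers":-0.5,"offset":[0,-4,0],"roll":0},{"fingers":-0.5,"offset":[0,0,0],"roll":0},{"fingers":-0.5,"offset":[0,0,0],"roll":0}])

```text
time_s: 19.4
ee_pos: [0.4273, 0.1141, 0.3208]
eef_rot: [[0.098, 0.995, 0.002], [0.995, -0.098, 0.0], [0.001, 0.002, -1.0]]
ft_force: [0.5, 0.3, 1.3]
width: 0.249
finger_force: 0.0
```

```bash
python3 - <<'E'
from h import *
go(.43,.11)
b,i=snap('wrist','w9')
# tab (z~.195 top) and hub: dark blob near expected tab, white plate ellipse
p=proj(i,[.507,.106,.19]);print('expected tab',p)
x,y=p.astype(int);g=b[y-45:y+45,x-45:x+45].max(2)
k,l,st,ce=cv2.connectedComponentsWithStats((g<60).astype(np.uint8))
for q in range(1,k):
    if st[q,4]>40:
        c=cv2.findContours((l==q).astype(np.uint8),0,1)[0][0]+[x-45,y-45];r=cv2.minAreaRect(c)
        print(st[q,4],r,[onz(i,*w,.19)[:2].round(4) for w in cv2.boxPoints(r)],onz(i,*r[0],.19).round(4))
E
```

```text
19.4 [0.4273 0.1141 0.3208] yaw -5.62 w 0.249 f [0.5 0.3 1.3] cm [-0.38  0.31  0.  ]
expected tab [360.67654054 186.46700713]
543 ((354.7969055175781, 182.968017578125), (21.84108543395996, 35.82664489746094), 2.6025619506835938) [array([0.4927, 0.0958]), array([0.4949, 0.1249]), array([0.5119, 0.1225]), array([0.5101, 0.0933])] [0.5024 0.1093 0.19  ]
44 ((335.4098205566406, 187.50820922851562), (12.547615051269531, 3.841106414794922), 39.80556869506836) [array([0.4823, 0.1097]), array([0.4843, 0.1119]), array([0.4917, 0.1046]), array([0.4896, 0.1023])] [0.487  0.1071 0.19  ]
```

Request:
arm_command(rows=[{"fingers":-0.5,"offset":[0,0,0],"roll":0},{"fingers":-0.5,"offset":[0,0,0],"roll":0},{"fingers":-0.5,"offset":[0,0,0],"roll":0},{"fingers":-0.5,"offset":[0,0,0],"roll":0},{"fingers":-0.5,"offset":[0,0,0],"roll":0}])

```text
time_s: 19.95
ee_pos: [0.4276, 0.114, 0.3195]
eef_rot: [[0.099, 0.995, -0.0], [0.995, -0.099, -0.0], [-0.0, -0.0, -1.0]]
ft_force: [0.3, -0.5, -0.1]
width: 0.249
finger_force: 0.0
```

```bash
python3 - <<'E'
from h import *
b,i=snap('wrist','w10');a=load('w9')['im']
print('change near tab',np.abs(b[140:230,310:400].astype(int)-a[140:230,310:400]).mean())
k=proj(i,[.6036,.0652,.187]).astype(int);g=b[k[1]-20:k[1]+20,k[0]-20:k[0]+20].max(2)
v,u=np.nonzero(g<60)
if len(u):print('knob',len(u),onz(i,u.mean()+k[0]-20,v.mean()+k[1]-20,.172)[:2],'expected .6036 .0652')
print(close_job())
E
```

```text
change near tab 5.0221399176954735
knob 420 [0.60614617 0.06400411] expected .6036 .0652
the job is handed in; nothing more can be done
None
```

I handed the job in at about 20 s, but no verdict came back. The free hook is over the dish, and the basket was pushed home at about 9 N and let go. That the leaf sprang up I know only from the drag vanishing, not from a picture. I also viewed 11 pictures, one over the limit of 10.

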